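# Build up a gear shaft in the bench vise

## Robot

A 6-joint arm with a two-finger parallel gripper is mounted at the origin on the work surface. World frame = base frame: x ahead of the robot, y to its left, z up, the work surface at z = 0. Lengths are in mm, angles in rad, forces in N, time in s.
With the tool pointing down it reaches from about 325 to 775 mm from the base axis. Payload 5.5 kg.
Tool frame: the origin (TCP) lies on the centre line of the jaws, within the pads' length; the fingertips stand 25 mm ahead of it and the grasp point (between the pads) lies 6 mm ahead of it (robot.tip_reach is the distance from the TCP to the fingertips, in mm); z points along the fingers, y is the line along which they close (so a half turn about z gives the same grasp; the last joint's range is limited). The gripper opens to 85 mm and grips with 20 to 120 N. Pads are 22 mm wide; open, the fingers measure 114 mm over their backs; the gripper's body (76 mm by 85 mm) begins 54 mm behind the grasp point. The pads swing forward as they close: fully open they stand 13 mm farther back than shut.
Start: joints at [-1.183, 0.091, 1.231, -0, 1.82, -0.057], TCP at [258.168, -541.633, 256.275] pointing down, gripper open.
Joint ranges: [-2.87, 2.87], [-0.86, 2.18], [0.17, 2.46], [-1.51, 4.65], [0.06, 2.69], [-2.65, 2.65]. Speed limits (rad/s): [2.57, 2.57, 3.01, 3.14, 3.14, 3.14].

## Interface

Orientations are given as a unit quaternion [w, x, y, z].
In Python, from cell import robot gives the robot as it stands.
- The arm moves only by the tool jog_arm, never from a script. Its argument "motion" is text: rows parted by semicolons, each of 7 numbers parted by spaces: the shift along the world's x, y, z scaled (see below), then the turn, a rotation vector about the world's x, y, z scaled (see below), then the closure, from -1 (fully open) to 1 (shut). A call has 1 to 8 rows; each row is the pose to reach, as a shift and turn from the pose commanded when the call began, turning the shorter way round; what a row does not reach only later rows make up. The controller multiplies each number of a shift by 10 cm and each number of a turn by 360 degrees. A row lasts 1/12 s, in which the tool goes at most 41.7 mm and 7.16 degrees, less where a joint would pass 70% of its speed; a pose out of reach is approached as far as the arm can. A call with a number of a shift or a turn outside -1 to 1 is refused whole. A call with a gripper value outside its range is refused whole. The fingers move at their own pace and stop on an object; "grip_force" is the grip in N (left out, the last holds). Time passes only in rows, so rows that repeat a pose let the fingers close. It gives the time, the measured TCP pose, the force, the opening and the grip force at its end, in the units of the state.
- robot.read_state(): the state, without advancing time (a new reading comes with each control period).
- robot.snapshot(name): name is "scene" or "top" or "wrist"; returns (picture, depth): 420x560x3 uint8, red, green, blue; 420x560 float32, mm along the optical axis (not along the pixel's ray), 0 where there is no reading.
- robot.camera_info(name): a dict with "fov_y" (degrees; the focal length in pixels is half the picture's height over the tangent of half this angle, whatever the lens; pixels are square), "cx", "cy" (the principal point, pixels), "view" (4x4, takes a point from world to camera coordinates); the wrist camera has in their place "tool_from_camera" (4x4, takes a point from camera to tool coordinates, whose origin is the TCP and whose axes are the flange's). Camera axes: x right, y down, z forward; pixel columns grow to the right and rows downward; lengths in mm; the calibration is good to about 2 mm. A picture is of the moment at which its call begins: read the wrist's pose just before it. camera_info takes no time and is no camera call.
- robot.job_done(): hands the job in; it is judged then, once.
The state is a dict: "time_s": time; "joint_positions": joint angles; "qvel": joint speeds; "tau": joint torques, N m; "tcp_pos": TCP position; "eef_rot": TCP orientation; "wrist_force": force on the tool from outside, world axes, zero at the start; "moment": the same for the moment, N m; "gripper_width": opening from 0.0 (shut) to 1.0 (fully open); "finger_force": force on a finger pad.
Only numpy, scipy, OpenCV 4.12 (cv2) and the standard library are available. Lean on these libraries where they do the work, as an engineer would, in place of code of your own. Each camera call takes 0.05 s, during which the arm holds its last target. There are 200 camera calls.

## Task

Build up the gear shaft that stands clamped in the bench vise: slide on the large steel gear first, hub upward, down onto the shaft's shoulder, then the brass spacer, then the small white gear, hub upward, and last the red collar, each fully home on the one below it. Leave the rusty old gear and the tin of pins where they lie.

Things in the scene. Friction and masses are not known exactly. Their poses are not given: they have to be found in the camera images.
- shaft_seat (a point): Upright steel shaft clamped in a fixed dark bench vise with copper soft jaws. The point: centre of the top of its shoulder (38 mm disc), 125 mm over the bench, 17 mm over the 80 mm wide jaws; z up, x to the vise's rear. Above it the shaft is 20 mm thick, 70 mm tall, the last 10 mm tapering to 10 mm. The vise reaches 105 mm back and 150 mm front, to a 130 mm cross handle 56 mm over the bench.
- gear_large_mid (a point): Loose large dark steel gear, lying hub up: toothed disc 68 mm across, 8 mm thick, on top of it a 42 mm round hub 10 mm high (18 mm in all; grip by the hub). A 24 mm bore right through (2 mm play round the shaft) lets it slide down by its weight; all four parts alike. The point is on the axis, 9 mm over its underside; z up through the hub. Home: 0 to 18 mm above the seat. 0.22 kg.
- spacer_mid (a point): Loose plain brass spacer ring, outside 36 mm, 12 mm high, bore 24 mm. The point is on the axis, 6 mm over its underside; z along the axis. Home: 18 to 30 mm above the seat. 0.055 kg.
- gear_small_mid (a point): Loose small white plastic gear, lying hub up: toothed disc 54 mm across, 8 mm thick, on top of it a 36 mm round hub 10 mm high (18 mm in all), bore 24 mm. The point is on the axis, 9 mm over its underside; z up through the hub. Home: 30 to 48 mm above the seat. 0.03 kg.
- collar_mid (a point): Loose red steel shaft collar, outside 40 mm, 12 mm high, bore 24 mm. The point is on the axis, 6 mm over its underside; z along the axis. Home: 48 to 60 mm above the seat. 0.07 kg.
- old_gear: Bystander: the rusty brown worn-out gear with broken teeth, 62 mm across, 9 mm thick, no hub, lying flat. Not used. Origin at the centre of its underside.
- pin_tin: Bystander: open round dark-blue tin of steel pins, 60 mm across, 28 mm high. Origin at the centre of its underside.
There are look-alikes about, which are no part of the job. There is more than one size of the part that bears collar_mid; the job needs the smaller.

How it is judged (in metres and radians):
On the way, in this order (a step that is already met when the one before it is completed fails the run):
1. the large steel gear, hub up, is home on the shaft's shoulder (horizontal distance between gear_large_mid and shaft_seat below 0.005 m and z of gear_large_mid in the frame of shaft_seat between 0.0065 and 0.0115 m and angle between gear_large_mid's own z axis and vertical below 0.12 rad), for 0.2 s.
2. the brass spacer is home on the large gear (horizontal distance between spacer_mid and shaft_seat below 0.005 m and z of spacer_mid in the frame of shaft_seat between 0.0215 and 0.0265 m), for 0.2 s.
3. the small white gear, hub up, is home on the spacer (horizontal distance between gear_small_mid and shaft_seat below 0.005 m and z of gear_small_mid in the frame of shaft_seat between 0.0365 and 0.0415 m and angle between gear_small_mid's own z axis and vertical below 0.12 rad), for 0.2 s.
4. the red collar is home on the small gear (horizontal distance between collar_mid and shaft_seat below 0.005 m and z of collar_mid in the frame of shaft_seat between 0.0515 and 0.0565 m), for 0.2 s.
At the end, for the whole second after the job is handed in: On the shaft from the shoulder up: large gear, spacer, small gear, collar, gears hub up and level within 0.12 rad; each within 5 mm of the axis and 2.5 mm of its fully-home height (centres 9, 24, 39, 54 mm above the seat), at rest and released (all of step 1 and all of step 2 and all of step 3 and all of step 4 and linear speed of each of gear_large, spacer, gear_small, collar below 0.02 m/s); the robot touches nothing.
It fails at once if the rusty old gear is moved more than 25 mm (distance of old_gear from where it was at the start of the episode above 0.025 m).
It fails at once if the tin of pins is moved more than 25 mm (distance of pin_tin from where it was at the start of the episode above 0.025 m).
It also fails if it takes over 118 s, if anything falls off the work surface, if the arm or the gripper's body presses on something with over 40 N, if the wrist force passes 120 N, or if a joint passes its speed limit or range.

## Working session

There is one attempt and no reset: what is moved stays moved. The work goes in short steps, Python scripts to look and compute and a tool call to move; the robot and the scene stay as the last step left them, time stands still between calls to the robot, and variables do not carry over. Pictures are saved under pics/ and viewed, at most 14 in all, crops included, and the job is handed in when it is done.

Besides the shell and the picture viewer there is one more tool, called after ">>>" as name(argument=value, ...) on one line, values as JSON. jog_arm: Moves the arm, as the interface text tells. Its arguments: {"type":"object","properties":{"motion":{"type":"string"},"grip_force":{"type":"number"}},"required":["motion"]}

```bash
mkdir -p pics; cat > h.py <<'E'
from cell import robot
import numpy as np, cv2
def cam(n):
    i=robot.camera_info(n); f=210/np.tan(np.radians(i['fov_y'])/2)
    return i,f
def q2R(q):
    from scipy.spatial.transform import Rotation as R
    return R.from_quat([q[1],q[2],q[3],q[0]]).as_matrix()
def T(n,st=None):
    i,f=cam(n)
    if n=='wrist':
        M=np.eye(4);M[:3,:3]=q2R(st['eef_rot']);M[:3,3]=st['tcp_pos'];W=M@np.array(i['tool_from_camera'])
    else: W=np.linalg.inv(np.array(i['view']))
    return W,f,i['cx'],i['cy']
def ray(n,u,v,z,st=None):
    W,f,cx,cy=T(n,st); d=W[:3,:3]@np.array([(u-cx)/f,(v-cy)/f,1]); o=W[:3,3]
    return o+d*(z-o[2])/d[2]
def cloud(n,dep,st=None):
    W,f,cx,cy=T(n,st); v,u=np.indices(dep.shape)
    p=np.stack([(u-cx)/f*dep,(v-cy)/f*dep,dep],-1)
    return p@W[:3,:3].T+W[:3,3]
E
python3 - <<'E'
from h import *
print(robot.read_state())
for n in('scene','top','wrist'):
    im,d=robot.snapshot(n); np.savez('pics/%s0.npz'%n,im=im,d=d); cv2.imwrite('pics/%s0.png'%n,im[:,:,::-1]); print(n,robot.camera_info(n))
E
```

```text
{'time_s': 0.0, 'joint_positions': array([-1.18267608e+00,  9.18777347e-02,  1.23188424e+00, -2.42841907e-05,
        1.81981491e+00, -5.66708274e-02]), 'qvel': array([-0.00050968, -0.00104583, -0.00081428,  0.00099849, -0.00114324,
        0.00150907]), 'tau': array([-7.24418042e-04, -4.58728909e+01, -4.18022740e+01, -3.06333131e-04,
        1.17894978e-02, -1.22765550e-05]), 'tcp_pos': array([ 258.07923235, -541.3970882 ,  255.1404575 ]), 'eef_rot': array([-9.76579630e-04,  9.75372049e-01,  2.20563780e-01, -1.75275537e-04]), 'wrist_force': array([-1.13584327, -0.20054324, -0.19370112]), 'moment': array([-0.02654188, -0.03646292,  0.01096123]), 'finger_force': 0.0, 'gripper_width': 1.004063505361939}
scene {'fov_y': 50.299980705658754, 'cx': 282.61978642903347, 'cy': 207.24907197713918, 'view': array([[-6.37483061e-01,  7.70332494e-01, -1.42546631e-02,
         3.01766824e+02],
       [ 6.02273243e-01,  4.86697802e-01, -6.32765509e-01,
        -2.65096356e+02],
       [-4.80502120e-01, -4.11962496e-01, -7.74212254e-01,
         1.39224844e+03],
       [ 0.00000000e+00,  0.00000000e+
[... 231 characters left out ...]
    [-9.95313897e-01,  9.05045412e-03, -9.62721929e-02,
         5.43354216e+02],
       [ 9.62064620e-02, -7.43834024e-03, -9.95333606e-01,
         1.33853962e+03],
       [ 0.00000000e+00,  0.00000000e+00,  0.00000000e+00,
         1.00000000e+00]])}
wrist {'fov_y': 71.79258221981472, 'cx': 282.2142097786805, 'cy': 206.2884452798644, 'tool_from_camera': array([[ 6.88585723e-04, -9.48945969e-01, -3.15437908e-01,
         8.19740869e+01],
       [ 9.99999680e-01,  7.81653065e-04, -1.68530862e-04,
        -6.05614220e-01],
       [ 4.06489690e-04, -3.15437691e-01,  9.48946204e-01,
        -1.18137650e+02],
       [ 0.00000000e+00,  0.00000000e+00,  0.00000000e+00,
         1.00000000e+00]])}
```

View pics/top0.png

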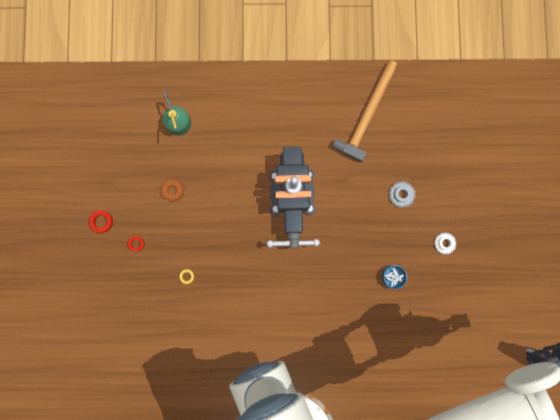

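View pics/scene0.png

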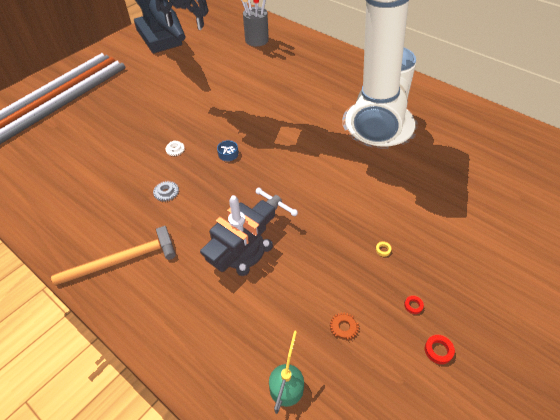

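```bash
python3 - <<'E'
from h import *
print('tip',robot.tip_reach)
z=np.load('pics/top0.npz'); im,d=z['im'],z['d']; zs=np.load('pics/scene0.npz')
P=cloud('top',d)
hgt={'large':((402,194),18),'white':((445,243),18),'brass':((186,276),12),'redS':((136,243),12),'redL':((100,222),12),'rust':((172,190),9),'tin':((395,277),28)}
for k,((u,v),h) in hgt.items():
    s=np.s_[v-22:v+22,u-22:u+22]; p=P[s]; m=(p[...,2]>5).astype(np.uint8)
    pts=np.argwhere(m); q=p[m>0]
    c,(w,hh),a=cv2.minAreaRect(pts[:,::-1].astype(np.float32))
    (cc,r)=cv2.minEnclosingCircle(pts[:,::-1].astype(np.float32))
    print(k,len(q),'box',(q.min(0)[:2]+q.max(0)[:2])/2,'ext',q.max(0)-q.min(0),'circle ray',ray('top',cc[0]+u-22,cc[1]+v-22,h/2)[:2],'r px',r)
s=P[150:230,255:335].reshape(-1,3); t=s[s[:,2]>135]; print('shaft',len(t),t.mean(0),t.min(0),t.max(0), s[s[:,2]>185].mean(0))
S=cloud('scene',zs['d'])[160:260,200:280].reshape(-1,3)
for lo,hi in((135,160),(160,180),(180,200),(118,127)):
    t=S[(S[:,2]>lo)&(S[:,2]<hi)]; print(lo,len(t),t.mean(0),t.min(0),t.max(0))
im2=[cv2.resize(im[v-24:v+24,u-24:u+24],(192,192),interpolation=cv2.INTER_CUBIC) for (u,v),h in hgt.values()]+[cv2.resize(im[160:208,270:318],(192,192))]
cv2.imwrite('pics/crop.png',np.vstack([np.hstack(im2[:4]),np.hstack(im2[4:])])[:,:,::-1])
E
```

```text
tip 25.0
large 432 box [ 539.30785849 -164.51518241] ext [ 254.11385021  384.16572008 1379.45167701] circle ray [ 608.98352415 -303.06382937] r px 27.753681182861328
white 305 box [ 474.10440968 -217.0130517 ] ext [ 123.70695259  489.16145867 1379.43711292] circle ray [ 478.96885761 -402.69036863] r px 27.986703872680664
brass 191 box [402.44900772 172.68498855] ext [ 110.11994896  290.23462183 1379.44362179] circle ray [404.5943861  264.73604563] r px 27.66380500793457
redS 213 box [477.62955993 235.95859052] ext [ 130.75725308  416.78182578 1379.45078166] circle ray [485.00578398 392.60333087] r px 26.538347244262695
redL 358 box [505.71298346 284.79068768] ext [ 186.92410015  514.44602008 1379.44266868] circle ray [544.30799483 480.68021469] r px 27.319894790649414
rust 340 box [547.19510492 192.29102684] ext [ 269.88834306  329.44669841 1379.44280927] circle ray [630.59927678 305.49761876] r px 25.589336395263672
tin 388 box [ 395.77215612 -151.02327198] ext [ 107.99367225  357.18189923 1379.42277831] circle ray [ 392.34727069 -269.77647009] r px 27.74204444885254
shaft 114 [569.56160754  -3.21856104 444.49581558] [412.25093339 -22.05233196 135.27511488] [ 626.83425391   27.56767763 1384.45618638] [5.50965120e+02 5.06173612e-01 5.68834062e+02]
135 64 [624.1842415   -6.84804991 147.37104081] [612.86953997 -18.0626803  135.70228621] [630.35673283  -1.38025346 159.6549665 ]
160 53 [624.14394111  -7.08418529 170.17610212] [613.16586511 -16.1064592  160.48177731] [630.63744923  -2.27846993 179.55533155]
180 68 [622.14230175  -9.67323738 188.45484339] [608.47119441 -18.50909751 180.81386886] [629.61277894  -2.10484105 197.06948003]
118 124 [623.58050191  -7.88012297 123.42555085] [600.48175405 -29.37346372 118.31361223] [638.31582536   6.29469338 126.9489619 ]
```

View pics/crop.png

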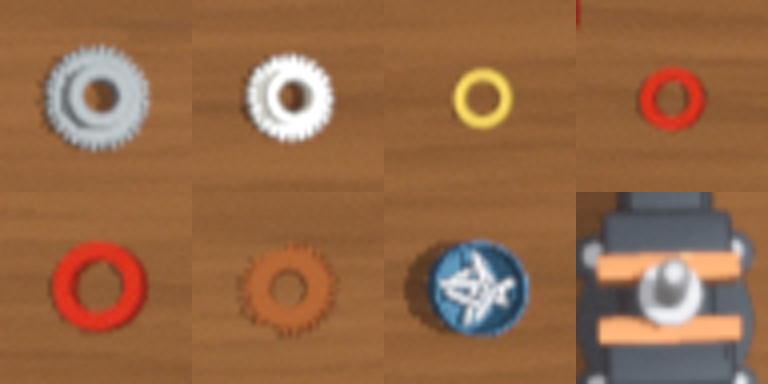

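The crops show the steel gear (402,194) and white gear (445,243), both hub up, and the brass ring (186,276). Of the two red rings, (136,243) is the smaller and (100,222) the larger look-alike. The rusty gear (172,190) and tin (395,277) stay where they are. The shaft is at (293,184).

```bash
cat > meas.py <<'E'
from h import *
from scipy.optimize import least_squares
def circ(p,r=None):
    c0=p.mean(0)
    if r: f=lambda x:np.hypot(p[:,0]-x[0],p[:,1]-x[1])-r; x0=[*c0]
    else: f=lambda x:np.hypot(p[:,0]-x[0],p[:,1]-x[1])-x[2]; x0=[*c0,15]
    return least_squares(f,x0,loss='soft_l1').x
E
python3 - <<'E'
from meas import *
z=np.load('pics/top0.npz'); im,d=z['im'],z['d']; zs=np.load('pics/scene0.npz')
hsv=cv2.cvtColor(im,cv2.COLOR_RGB2HSV).astype(int)
G={'large':((402,194),18,lambda h:h[...,1]<70),'white':((445,243),18,lambda h:(h[...,1]<70)&(h[...,2]>110)),'brass':((186,276),12,lambda h:(h[...,0]>18)&(h[...,1]>100)&(h[...,2]>150)),'redS':((136,243),12,lambda h:(h[...,1]>190)&((h[...,0]<7)|(h[...,0]>173))&(h[...,2]>150))}
P=cloud('top',d)
for k,((u,v),h,fn) in G.items():
    m=fn(hsv[v-20:v+20,u-20:u+20]).astype(np.uint8)
    cs,_=cv2.findContours(m,cv2.RETR_EXTERNAL,cv2.CHAIN_APPROX_NONE); c=max(cs,key=cv2.contourArea)
    (x,y),r=cv2.minEnclosingCircle(c); M=cv2.moments(c)
    zz=4 if h==18 else h
    p=P[v-20:v+20,u-20:u+20][m>0]; p=p[(p[:,2]<40)]
    print(k,'circ',ray('top',x+u-20,y+v-20,zz)[:2].round(1),'mom',ray('top',M['m10']/M['m00']+u-20,M['m01']/M['m00']+v-20,zz)[:2].round(1),'r',r,'zmed/max',np.median(p[:,2]).round(1),p[:,2].max().round(1))
S=cloud('scene',zs['d'])[160:260,200:280].reshape(-1,3)
for lo,hi in((135,160),(160,180)):
    t=S[(S[:,2]>lo)&(S[:,2]<hi)]; t=t[np.hypot(*(t[:,:2]-np.median(t[:,:2],0)).T)<15]; print('shaft',circ(t[:,:2],10))
E
```

```text
large circ [ 608.1 -299.4] mom [ 608.  -299.6] r 13.152997016906738 zmed/max 8.6 25.2
white circ [ 479.4 -407.9] mom [ 479.2 -408.1] r 11.28869342803955 zmed/max 8.5 25.0
brass circ [400.5 259.1] mom [400.6 259.6] r 7.667924404144287 zmed/max 10.6 18.0
redS circ [485.7 389.8] mom [485.6 389.8] r 8.081554412841797 zmed/max 11.3 18.7
shaft [619.13543973 -13.14518491]
shaft [619.086725   -13.43798432]
```

>>> jog_arm(motion="0.875 0.605 -0.15 0 0 0 -1;0.875 0.605 -0.15 0 0 0 -1;0.875 0.605 -0.15 0 0 0 -1")

```text
time_s: 0.4
tcp_pos: [347.7, -479.1, 240.2]
eef_rot: [-0.001, 0.975, 0.221, 0.0]
wrist_force: [0.7, 0.4, -0.9]
gripper_width: 0.993
finger_force: 0.0
```

>>> jog_arm(motion="0.875 0.605 -0.15 0 0 0 -1;0.875 0.605 -0.15 0 0 0 -1;0.875 0.605 -0.15 0 0 0 -1")

```text
time_s: 0.65
tcp_pos: [435.8, -417.9, 225.1]
eef_rot: [-0.001, 0.975, 0.222, 0.0]
wrist_force: [-0.8, 0.0, -0.7]
gripper_width: 0.999
finger_force: 0.0
```

>>> jog_arm(motion="0.875 0.605 -0.15 0 0 0 -1;0.875 0.605 -0.15 0 0 0 -1;0.875 0.605 -0.15 0 0 0 -1")

```text
time_s: 0.9
tcp_pos: [523.2, -357.1, 209.8]
eef_rot: [-0.001, 0.975, 0.222, 0.0]
wrist_force: [-0.2, 0.2, -1.3]
gripper_width: 0.998
finger_force: 0.0
```

>>> jog_arm(motion="0.875 0.605 -0.15 0 0 0 -1;0.875 0.605 -0.15 0 0 0 -1;0.875 0.605 -0.15 0 0 0 -1;0.875 0.605 -0.15 0 0 0 -1;0.875 0.605 -0.15 0 0 0 -1")

```text
time_s: 1.32
tcp_pos: [608.8, -298.3, 194.7]
eef_rot: [-0.001, 0.975, 0.222, -0.001]
wrist_force: [0.0, -0.6, 0.5]
gripper_width: 1.003
finger_force: 0.0
```

```bash
python3 - <<'E'
from h import *
st=robot.read_state(); im,d=robot.snapshot('wrist'); np.savez('pics/w1.npz',im=im,d=d); cv2.imwrite('pics/w1.png',im[:,:,::-1]); print(st['tcp_pos'],st['eef_rot'],st['time_s'],st['joint_positions'])
W,f,cx,cy=T('wrist',st)
P=np.linalg.inv(W)@np.array([608,-299.5,18,1]); print(P[:2]/P[2]*f+[cx,cy])
E
```

```text
[ 608.81946061 -298.27813045  194.72736794] [-7.30235398e-04  9.75083152e-01  2.21836349e-01 -9.74047238e-04] 1.3167 [-5.05632056e-01  3.02606964e-01  1.10071010e+00 -2.12249398e-04
  1.74070134e+00  6.17733617e-01]
[283.86603381 192.74451451]
```

View pics/w1.png

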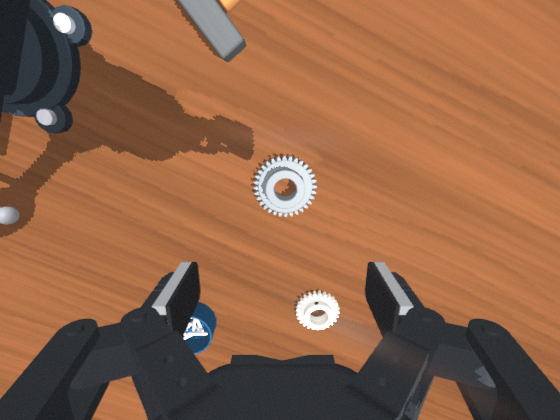

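The wrist view shows the steel gear's disc centred at about (285,185) with its hub just beside that, between the fingers' columns. The white gear is at (318,310) and the tin at (195,328).

```bash
cat >> meas.py <<'E'
def blob(im,uv,r,fn,st,z,name='wrist'):
    hsv=cv2.cvtColor(im,cv2.COLOR_RGB2HSV).astype(int); u,v=uv
    y0,x0=max(v-r,0),max(u-r,0); m=fn(hsv[y0:v+r,x0:u+r]).astype(np.uint8)
    cs,_=cv2.findContours(m,cv2.RETR_EXTERNAL,cv2.CHAIN_APPROX_NONE); c=max(cs,key=cv2.contourArea)
    (x,y),rr=cv2.minEnclosingCircle(c)
    return (x+x0,y+y0,rr),ray(name,x+x0,y+y0,z,st)
GREY=lambda h:h[...,1]<70
BRASS=lambda h:(h[...,0]>18)&(h[...,1]>100)&(h[...,2]>150)
RED=lambda h:(h[...,1]>190)&((h[...,0]<7)|(h[...,0]>173))&(h[...,2]>120)
E
python3 - <<'E'
from meas import *
st=robot.read_state(); z=np.load('pics/w1.npz'); im,d=z['im'],z['d']
print(blob(im,(285,185),45,GREY,st,5),blob(im,(318,310),32,GREY,st,5))
P=cloud('wrist',d,st)[145:225,245:325].reshape(-1,3)
t=P[(P[:,2]>14)&(P[:,2]<24)]; print('hub top',len(t),np.median(t[:,2]),circ(t[:,:2]),(t.min(0)+t.max(0))/2,t.max(0)-t.min(0))
E
```

```text
((284.72797775268555, 185.79533767700195, 31.804584503173828), array([ 611.42739644, -299.9296061 ,    5.        ])) ((317.3186721801758, 310.10143661499023, 21.87432289123535), array([ 482.54577709, -408.0947587 ,    5.        ]))
hub top 864 19.257744445625207 [ 611.73192657 -300.0616063    16.94438021] [ 611.03449096 -300.28122656   17.70642074] [41.86346308 41.54965827  7.40756887]
```

```bash
python3 - <<'E'
from meas import *
z=np.load('pics/w1.npz'); im,d=z['im'],z['d']
i,f=cam('wrist'); W=np.array(i['tool_from_camera']); v,u=np.indices(d.shape)
p=np.stack([(u-i['cx'])/f*d,(v-i['cy'])/f*d,d],-1)@W[:3,:3].T+W[:3,3]
for s in (np.s_[255:320,150:205],np.s_[255:320,360:415]):
    q=p[s].reshape(-1,3); q=q[(q[:,2]<60)&(d[s].ravel()>0)]; print(len(q),np.percentile(q,[1,50,99],axis=0).round(1), q[q[:,2]>q[:,2].max()-3].mean(0))
E
```

```text
2290 [[ -9.  -56.3 -34. ]
 [  8.5 -43.7 -11.2]
 [ 13.1 -42.7  10.1]] [  0.55511801 -43.19563234   9.95565855]
2260 [[ -9.   41.8 -34. ]
 [  8.5  42.7 -11.1]
 [ 13.1  55.1  10. ]] [ 1.02911334 42.28010378  9.88928289]
```

>>> jog_arm(motion="0.02 -0.01 -1 0 0 0 -0.3;0.02 -0.01 -1 0 0 0 -0.3;0.02 -0.01 -1 0 0 0 -0.3;0.02 -0.01 -1 0 0 0 -0.3;0.02 -0.01 -1 0 0 0 -0.3;0.02 -0.01 -1 0 0 0 -0.3")

```text
time_s: 1.87
tcp_pos: [610.5, -302.0, 99.3]
eef_rot: [0.001, 0.976, 0.22, 0.001]
wrist_force: [-0.1, -0.0, 1.1]
gripper_width: 0.646
finger_force: 0.0
```

```bash
cat >> meas.py <<'E'
def tips(im,d):
    i,f=cam('wrist'); W=np.array(i['tool_from_camera']); v,u=np.indices(d.shape)
    p=np.stack([(u-i['cx'])/f*d,(v-i['cy'])/f*d,d],-1)@W[:3,:3].T+W[:3,3]
    q=p[(d>0)&(p[...,2]<40)&(abs(p[...,0])<9)&(p[...,2]>-20)]
    for sgn in(-1,1):
        a=q[q[:,1]*sgn>3]; b=np.abs(a[:,1]); print('finger',sgn,len(a),'inner y',np.percentile(b,2).round(1),'tip z',np.percentile(a[:,2],[90,99]).round(1))
E
python3 - <<'E'
from meas import *
st=robot.read_state(); im,d=robot.snapshot('wrist'); np.savez('pics/w2.npz',im=im,d=d); cv2.imwrite('pics/w2.png',im[:,:,::-1]); print(st['tcp_pos'],st['gripper_width'])
tips(im,d)
P=cloud('wrist',d,st).reshape(-1,3)
t=P[(P[:,2]>14)&(P[:,2]<24)&(np.hypot(P[:,0]-610,P[:,1]+300)<30)]; print('hub top',len(t),np.median(t[:,2]),circ(t[:,:2]),(t.min(0)+t.max(0))/2,t.max(0)-t.min(0))
E
```

```text
[ 610.50261511 -301.99579264   99.28750989] 0.6464349825581975
finger -1 1059 inner y 28.0 tip z [11.9 18.9]
finger 1 1065 inner y 27.1 tip z [11.9 18.7]
hub top 1716 18.500893288848488 [ 612.61066282 -298.67330839   16.96291712] [ 611.78045481 -299.04456634   17.34179862] [42.07663591 41.7983186   6.61183857]
```

View pics/w2.png

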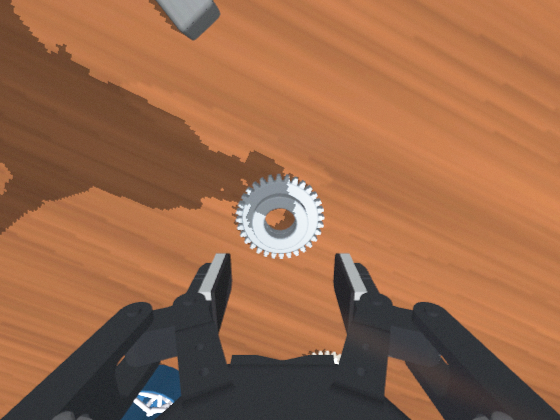

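>>> jog_arm(motion="0.015 0.01 -0.4 0 0 0 -0.3;0.015 0.01 -0.55 0 0 0 -0.3;0.015 0.01 -0.64 0 0 0 -0.3;0.015 0.01 -0.64 0 0 0 -0.3;0.015 0.01 -0.64 0 0 0 -0.3")

```text
time_s: 2.33
tcp_pos: [611.8, -299.8, 33.0]
eef_rot: [0.0, 0.975, 0.221, 0.0]
wrist_force: [-0.0, -0.4, 0.2]
gripper_width: 0.647
finger_force: 0.0
```

>>> jog_arm(motion="0 0 0 0 0 0 1;0 0 0 0 0 0 1;0 0 0 0 0 0 1;0 0 0 0 0 0 1;0 0 0 0 0 0 1;0 0 0 0 0 0 1;0 0 0 0 0 0 1;0 0 0 0 0 0 1", grip_force=60)

```text
time_s: 3.0
tcp_pos: [612.8, -300.3, 35.1]
eef_rot: [0.001, 0.975, 0.221, 0.002]
wrist_force: [-0.2, -0.3, 5.9]
gripper_width: 0.452
finger_force: 61.2
```

```bash
python3 - <<'E'
from meas import *
st=robot.read_state(); im,d=robot.snapshot('wrist'); print(st['tcp_pos'],st['gripper_width'],st['finger_force'],st['wrist_force'])
tips(im,d)
E
```

```text
[ 612.82842037 -300.2959374    35.08042298] 0.4517428759031373 61.1980296112597 [-0.23260616 -0.31068966  5.91120399]
finger -1 7940 inner y 8.5 tip z [34.8 35.4]
finger 1 7731 inner y 8.2 tip z [35.5 36.2]
```

>>> jog_arm(motion="0 0 0.2 0 0 0 1;0 0 0.4 0 0 0 1;0 0 0.7 0 0 0 1;0 0 1 0 0 0 1;0 0 1 0 0 0 1;0 0 1 0 0 0 1")

```text
time_s: 3.55
tcp_pos: [612.8, -300.2, 135.5]
eef_rot: [0.002, 0.975, 0.221, 0.002]
wrist_force: [-0.7, 0.1, -2.1]
gripper_width: 0.449
finger_force: 60.9
```

```bash
python3 - <<'E'
from meas import *
st=robot.read_state(); im,d=robot.snapshot('wrist'); print(st['tcp_pos'],st['gripper_width'],st['finger_force'],st['wrist_force']); cv2.imwrite('pics/w3.png',im[:,:,::-1]);np.savez('pics/w3.npz',im=im,d=d)
i,f=cam('wrist'); W=np.array(i['tool_from_camera']); v,u=np.indices(d.shape)
p=np.stack([(u-i['cx'])/f*d,(v-i['cy'])/f*d,d],-1)@W[:3,:3].T+W[:3,3]
q=p[(d>0)&(p[...,2]<60)&(abs(p[...,1])<40)&(abs(p[...,0])<40)&(p[...,2]>10)]
print(np.histogram(q[:,2],bins=np.arange(10,52,2)))
E
```

```text
[ 612.79287683 -300.23617866  135.54352596] 0.44856645298601455 60.88533871807158 [-0.74701377  0.13637609 -2.09585767]
(array([ 147,  124,  525, 2490,  262,  213,  191,  638, 2695,  382,  260,
        219,   44,    0,    0,    0,    0,    0,    0,    0]), array([10, 12, 14, 16, 18, 20, 22, 24, 26, 28, 30, 32, 34, 36, 38, 40, 42,
       44, 46, 48, 50]))
```

View pics/w3.png

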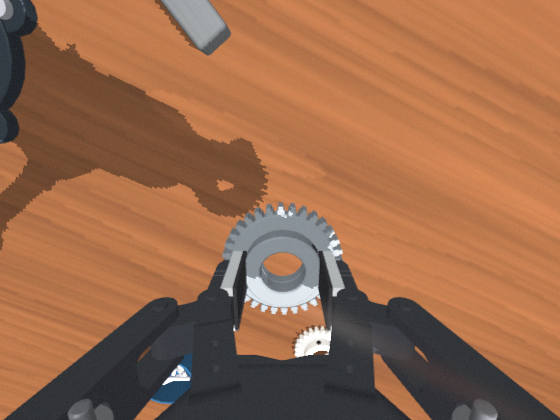

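The gear is gripped level by its hub, with its bore at (283,268). I'll fit where it sits in the tool frame and re-measure the shaft.

```bash
cat >> meas.py <<'E'
def held(d,zlo,zhi,xy=45):
    i,f=cam('wrist'); W=np.array(i['tool_from_camera']); v,u=np.indices(d.shape)
    p=np.stack([(u-i['cx'])/f*d,(v-i['cy'])/f*d,d],-1)@W[:3,:3].T+W[:3,3]
    return p[(d>0)&(p[...,2]<zhi)&(abs(p[...,1])<xy)&(abs(p[...,0])<xy)&(p[...,2]>zlo)]
E
python3 - <<'E'
from meas import *
d=np.load('pics/w3.npz')['d']
q=held(d,15,18.5,22); q=q[abs(q[:,1])<18]; print('hub',len(q),q[:,2].mean(),q.min(0),q.max(0),circ(q[:,:2]))
A=np.c_[q[:,:2],np.ones(len(q))]; print('tilt',np.linalg.lstsq(A,q[:,2],rcond=None)[0])
q=held(d,25,28.5); print('disc',len(q),np.percentile(q,[1,99],axis=0)); c=circ(q[:,:2]);print(c); r=np.hypot(*(q[:,:2]-c[:2]).T);o=q[r>30];print(circ(o[:,:2],32))
i,f=cam('wrist'); W=np.array(i['tool_from_camera']); c=np.linalg.inv(W)
# rim ellipse: bore centre ray at tool z=17
dd=W[:3,:3]@np.array([(283-i['cx'])/f,(268-i['cy'])/f,1]); o=W[:3,3]; print('bore',o+dd*(17-o[2])/dd[2], o+dd*(35-o[2])/dd[2])
top=np.load('pics/top0.npz')['d']; P=cloud('top',top).reshape(-1,3); t=P[(P[:,2]>188)&(P[:,2]<200)&(abs(P[:,0]-619)<20)&(abs(P[:,1]+13)<20)]; print('tip',t.mean(0),len(t))
t=P[(P[:,2]>119)&(P[:,2]<129)&(abs(P[:,0]-619)<25)&(abs(P[:,1]+13)<25)]; print('shoulder',circ(t[:,:2],19),(t.min(0)+t.max(0))/2,len(t))
E
```

```text
hub 2731 16.6562008789275 [-20.87985088 -17.99552018  15.01046376] [21.22877933 17.98647518 18.47732646] [ 0.63981726 -0.29984604 16.5282805 ]
tilt [7.46540958e-04 2.94106952e-03 1.66554500e+01]
disc 3361 [[-32.07202581 -31.45866056  25.22329699]
 [ 32.49250497  30.17926972  28.36462704]]
[-1.32063639 -0.53511528 28.35109816]
[-0.9527374  -0.46288736]
bore [ 2.7064501  -0.18958563 17.        ] [-7.85177833 -0.13435557 35.        ]
tip [615.94059023 -12.07680206 192.65742719] 41
shoulder [621.58019072 -13.97831222] [614.82862404 -12.37976469 124.04020601] 105
```

>>> jog_arm(motion="0.03 0.3 1 0 0 0 1;0.03 0.6 1 0 0 0 1;0.03 1 1 0 0 0 1;0.03 1 1 0 0 0 1;0.03 1 1 0 0 0 1")

```text
time_s: 4.02
tcp_pos: [615.6, -195.0, 234.4]
eef_rot: [-0.0, 0.975, 0.223, 0.002]
wrist_force: [0.4, -0.1, -1.0]
gripper_width: 0.449
finger_force: 61.4
```

>>> jog_arm(motion="0.03 1 0.25 0 0 0 1;0.03 1 0.25 0 0 0 1;0.03 1 0.25 0 0 0 1;0.03 1 0.25 0 0 0 1;0.03 1 0.25 0 0 0 1;0.03 1 0.25 0 0 0 1")

```text
time_s: 4.52
tcp_pos: [617.3, -100.4, 254.8]
eef_rot: [-0.0, 0.975, 0.22, -0.002]
wrist_force: [-0.6, 0.2, -2.0]
gripper_width: 0.45
finger_force: 61.4
```

```bash
python3 - <<'E'
from meas import *
st=robot.read_state(); im,d=robot.snapshot('wrist'); print(st['tcp_pos'],st['gripper_width'],st['finger_force'],st['wrist_force']); cv2.imwrite('pics/w4.png',im[:,:,::-1]);np.savez('pics/w4.npz',im=im,d=d,tcp=st['tcp_pos'],rot=st['eef_rot'])
P=cloud('wrist',d,st).reshape(-1,3); P=P[np.hypot(P[:,0]-619,P[:,1]+13)<30]
for lo,hi,r in((132,158,10),(158,182,10),(119,130,19)):
    t=P[(P[:,2]>lo)&(P[:,2]<hi)]; print(len(t), circ(t[:,:2],r) if len(t)>5 else 0)
t=P[P[:,2]>191]; print('tip',len(t),(t.min(0)+t.max(0))/2, t.max(0))
E
```

```text
[ 617.27966221 -100.43788628  254.82008818] 0.4502581224808728 61.441000113263726 [-0.57937078  0.19447124 -2.01128561]
280 [619.03969486 -11.84222471]
350 [619.0597327 -11.8255266]
890 [615.25087424  -9.26568368]
tip 587 [613.58410071 -21.68453183 258.03131055] [627.42431591  -4.77657302 325.02344625]
```

View pics/w4.png

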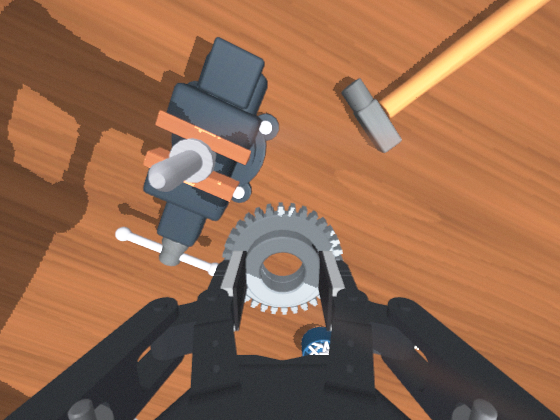

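The shaft stands at (188,160) in this view, tilted by perspective, with its tip at about (155,183). The gear is still held at (283,268). Moving over the shaft and lowering in steps.

>>> jog_arm(motion="0.015 0.4 0 0 0 0 1;0.015 0.7 0 0 0 0 1;0.015 0.875 0 0 0 0 1;0.015 0.875 0 0 0 0 1;0.015 0.875 0 0 0 0 1;0.015 0.875 0 0 0 0 1;0.015 0.875 -0.1 0 0 0 1;0.015 0.875 -0.15 0 0 0 1")

```text
time_s: 5.23
tcp_pos: [619.1, -13.6, 240.8]
eef_rot: [0.0, 0.976, 0.22, -0.0]
wrist_force: [0.8, -0.0, -3.0]
gripper_width: 0.454
finger_force: 61.5
```

>>> jog_arm(motion="0 0 -0.05 0 0 0 1;0 0 -0.1 0 0 0 1;0 0 -0.15 0 0 0 1;0 0 -0.2 0 0 0 1;0 0 -0.25 0 0 0 1;0 0 -0.25 0 0 0 1")

```text
time_s: 5.73
tcp_pos: [618.8, -12.1, 215.7]
eef_rot: [-0.0, 0.975, 0.221, -0.001]
wrist_force: [-0.4, 0.6, -2.6]
gripper_width: 0.454
finger_force: 61.5
```

```bash
python3 - <<'E'
from meas import *
st=robot.read_state(); im,d=robot.snapshot('wrist'); print(st['tcp_pos'],st['wrist_force'],st['moment']); cv2.imwrite('pics/w5.png',im[:,:,::-1]);np.savez('pics/w5.npz',im=im,d=d)
E
```

```text
[618.75319024 -12.06370234 215.66515753] [-0.42917549  0.5874494  -2.61034071] [ 0.05069798 -0.0298234  -0.03497856]
```

View pics/w5.png

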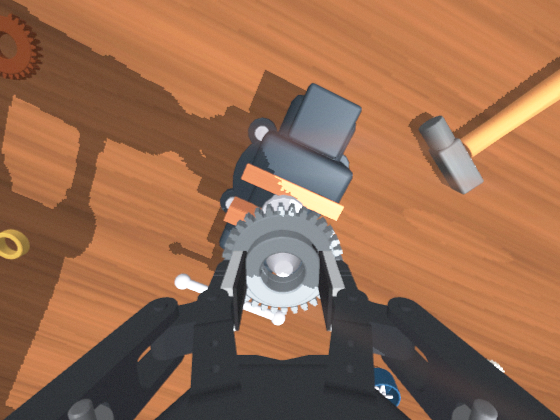

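The shaft tip shows centred in the bore at (283,265), with no contact force. Lowering to just above the shoulder.

>>> jog_arm(motion="0 0 -0.08 0 0 0 1;0 0 -0.16 0 0 0 1;0 0 -0.24 0 0 0 1;0 0 -0.32 0 0 0 1;0 0 -0.4 0 0 0 1;0 0 -0.46 0 0 0 1;0 0 -0.51 0 0 0 1;0 0 -0.51 0 0 0 1")

```text
time_s: 6.45
tcp_pos: [618.6, -12.1, 164.4]
eef_rot: [-0.0, 0.975, 0.221, -0.001]
wrist_force: [0.2, 0.6, -2.3]
gripper_width: 0.454
finger_force: 61.5
```

>>> jog_arm(motion="0 0 0 0 0 0 -0.3;0 0 0 0 0 0 -0.3;0 0 0 0 0 0 -0.3;0 0 0 0 0 0 -0.3;0 0 0 0 0 0 -0.3")

```text
time_s: 6.87
tcp_pos: [619.4, -12.2, 167.0]
eef_rot: [0.0, 0.975, 0.221, 0.001]
wrist_force: [-0.3, -0.1, -1.5]
gripper_width: 0.648
finger_force: 0.0
```

>>> jog_arm(motion="0 0 0.4 0 0 0 -0.3;0 0 0.7 0 0 0 -0.3;0 0 1 0 0 0 -0.3;0 0 1 0 0 0 -0.3;0 0 1 0 0 0 -0.3")

```text
time_s: 7.28
tcp_pos: [620.0, -12.2, 269.8]
eef_rot: [0.001, 0.975, 0.221, 0.003]
wrist_force: [0.5, -0.3, -1.3]
gripper_width: 0.648
finger_force: 0.0
```

```bash
python3 - <<'E'
from meas import *
st=robot.read_state(); im,d=robot.snapshot('wrist'); print(st['tcp_pos'],st['wrist_force'],st['moment']); cv2.imwrite('pics/w6.png',im[:,:,::-1]);np.savez('pics/w6.npz',im=im,d=d)
P=cloud('wrist',d,st).reshape(-1,3); P=P[np.hypot(P[:,0]-619,P[:,1]+12)<36]; r=np.hypot(P[:,0]-619,P[:,1]+12)
print(np.histogram(P[:,2],bins=np.arange(110,200,4)))
t=P[(r>14)&(r<20)&(P[:,2]>120)]; print('hub top z',np.percentile(t[:,2],[5,50,95]))
E
```

```text
[619.9983767  -12.20034464 269.77603841] [ 0.46668498 -0.33828289 -1.34508411] [0.02930938 0.03042015 0.00490423]
(array([   5,    0,    0,   25,  128, 1352,  529,   80,  871,   28,   32,
         30,   30,   32,   35,   37,   43,   38,   64,  159,  143,  181]), array([110, 114, 118, 122, 126, 130, 134, 138, 142, 146, 150, 154, 158,
       162, 166, 170, 174, 178, 182, 186, 190, 194, 198]))
hub top z [143.26879913 326.26544371 336.75782195]
```

The large gear's hub top reads about 144 mm against 143 expected, so it's home. Next is the brass spacer.

>>> jog_arm(motion="-0.72 0.9 0 0 0 0 -0.3;-0.72 0.9 0 0 0 0 -0.3;-0.72 0.9 0 0 0 0 -0.3;-0.72 0.9 0 0 0 0 -0.3")

```text
time_s: 7.67
tcp_pos: [544.1, 81.8, 265.0]
eef_rot: [-0.001, 0.975, 0.223, -0.001]
wrist_force: [-1.5, -0.3, 0.1]
gripper_width: 0.655
finger_force: 0.0
```

>>> jog_arm(motion="-0.72 0.9 -0.3 0 0 0 -0.3;-0.72 0.9 -0.3 0 0 0 -0.3;-0.72 0.9 -0.3 0 0 0 -0.3;-0.72 0.9 -0.3 0 0 0 -0.3")

```text
time_s: 8.0
tcp_pos: [471.3, 171.3, 232.6]
eef_rot: [-0.001, 0.975, 0.223, -0.003]
wrist_force: [-0.2, 0.4, 0.5]
gripper_width: 0.653
finger_force: 0.0
```

>>> jog_arm(motion="-0.72 0.9 -1 0 0 0 -0.3;-0.72 0.9 -1 0 0 0 -0.3;-0.72 0.9 -1 0 0 0 -0.3;-0.72 0.9 -1 0 0 0 -0.3;-0.72 0.9 -1 0 0 0 -0.3;-0.72 0.9 -1 0 0 0 -0.3;-0.72 0.9 -1 0 0 0 -0.3")

```text
time_s: 8.58
tcp_pos: [403.9, 257.3, 136.4]
eef_rot: [0.0, 0.975, 0.221, 0.0]
wrist_force: [0.6, -0.2, -0.1]
gripper_width: 0.651
finger_force: 0.0
```

```bash
python3 - <<'E'
from meas import *
st=robot.read_state(); im,d=robot.snapshot('wrist'); print(st['tcp_pos'],st['wrist_force'],st['joint_positions']); cv2.imwrite('pics/w7.png',im[:,:,::-1]);np.savez('pics/w7.npz',im=im,d=d)
print(blob(im,(280,210),110,BRASS,st,12))
P=cloud('wrist',d,st).reshape(-1,3); t=P[(np.hypot(P[:,0]-403,P[:,1]-259)<30)&(P[:,2]>9)&(P[:,2]<18)]; print(len(t),np.median(t[:,2]),circ(t[:,:2]),(t.min(0)+t.max(0))/2,t.max(0)-t.min(0))
tips(im,d)
E
```

```text
[403.85731396 257.27142285 136.42293265] [ 0.62759013 -0.21150431 -0.10619904] [ 4.96647696e-01 -2.30498123e-01  1.74944157e+00 -7.64983735e-04
  1.62263769e+00  1.62274266e+00]
((279.74390411376953, 206.1036605834961, 14.590129852294922), array([404.05708309, 260.39041212,  12.        ]))
745 12.424254592782319 [404.5849704  260.52755741  15.15379687] [403.93202125 260.40050637  11.8553845 ] [36.21794689 35.83528478  5.70208825]
finger -1 1066 inner y 28.0 tip z [12.  18.9]
finger 1 1054 inner y 27.1 tip z [12.1 19.2]
```

View pics/w7.png

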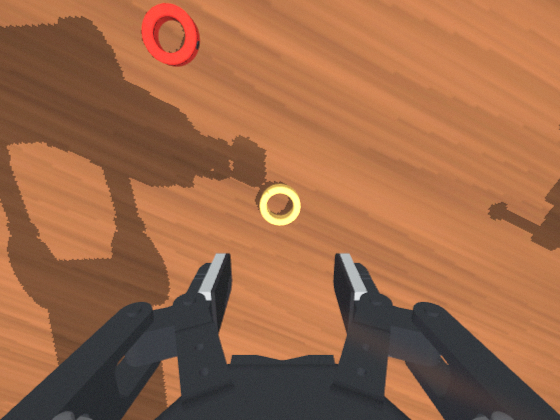

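The brass ring is at (280,206), centred between the fingers. Picking it up.

>>> jog_arm(motion="0.01 0.025 -0.4 0 0 0 -0.3;0.01 0.025 -0.8 0 0 0 -0.3;0.01 0.025 -0.8 0 0 0 -0.3")

```text
time_s: 8.88
tcp_pos: [401.5, 257.5, 49.3]
eef_rot: [0.002, 0.976, 0.22, -0.005]
wrist_force: [-1.8, -0.2, -1.6]
gripper_width: 0.652
finger_force: 0.0
```

>>> jog_arm(motion="0 0 -0.15 0 0 0 -0.3;0 0 -0.26 0 0 0 -0.3;0 0 -0.26 0 0 0 -0.3;0 0 -0.26 0 0 0 -0.3")

```text
time_s: 9.22
tcp_pos: [404.9, 260.2, 31.5]
eef_rot: [-0.0, 0.975, 0.22, 0.0]
wrist_force: [0.4, -0.4, 0.1]
gripper_width: 0.646
finger_force: 0.0
```

>>> jog_arm(motion="0 0 0 0 0 0 1;0 0 0 0 0 0 1;0 0 0 0 0 0 1;0 0 0 0 0 0 1;0 0 0 0 0 0 1;0 0 0 0 0 0 1;0 0 0 0 0 0 1;0 0 0 0 0 0 1", grip_force=40)

```text
time_s: 9.88
tcp_pos: [405.2, 260.8, 32.5]
eef_rot: [-0.0, 0.975, 0.221, 0.002]
wrist_force: [-0.6, -0.7, 5.6]
gripper_width: 0.382
finger_force: 39.2
```

>>> jog_arm(motion="0 0 0.2 0 0 0 1;0 0 0.6 0 0 0 1;0 0 1 0 0 0 1;0 0 1 0 0 0 1;0 0 1 0 0 0 1")

```text
time_s: 10.3
tcp_pos: [405.8, 261.4, 134.4]
eef_rot: [-0.001, 0.975, 0.221, 0.004]
wrist_force: [0.3, 0.1, -1.1]
gripper_width: 0.383
finger_force: 39.8
```

```bash
cat > hold.py <<'E'
from meas import *
import sys
st=robot.read_state(); im,d=robot.snapshot('wrist'); print(st['tcp_pos'],st['gripper_width'],st['finger_force'],st['wrist_force']); cv2.imwrite('pics/%s.png'%sys.argv[1],im[:,:,::-1]); np.savez('pics/%s.npz'%sys.argv[1],im=im,d=d,tcp=st['tcp_pos'],rot=st['eef_rot'])
q=held(d,10,40,24); print(np.histogram(q[:,2],bins=np.arange(10,42,2))[0])
q=q[abs(q[:,1])<15]; h,e=np.histogram(q[:,2],bins=np.arange(10,40,1)); k=e[h.argmax()]; q=q[(q[:,2]>k-1.5)&(q[:,2]<k+2.5)]
print('top z',np.median(q[:,2]),'x ext',q[:,0].min(),q[:,0].max(),'tilt',np.linalg.lstsq(np.c_[q[:,:2],np.ones(len(q))],q[:,2],rcond=None)[0])
E
python3 hold.py w8
```

```text
[405.79259032 261.35693741 134.42691681] 0.3829139404036576 39.84564743936062 [ 0.29822676  0.07517012 -1.05153416]
[  87   80   89   83  722 1049  194  167  167  172   93    1    0    0
    0]
top z 20.191584705975473 x ext -18.732591703329206 17.3939853540969 tilt [ 6.01603980e-03 -1.04360028e-03  2.02729081e+01]
```

Spacer held level. Carrying it to above the shaft.

>>> jog_arm(motion="0.72 -0.9 1 0 0 0 1;0.72 -0.9 1 0 0 0 1;0.72 -0.9 1 0 0 0 1;0.72 -0.9 1 0 0 0 1;0.72 -0.9 1 0 0 0 1")

```text
time_s: 10.77
tcp_pos: [478.8, 167.7, 233.2]
eef_rot: [0.001, 0.976, 0.219, 0.002]
wrist_force: [0.5, 1.0, -0.7]
gripper_width: 0.382
finger_force: 40.0
```

>>> jog_arm(motion="0.72 -0.9 0.2 0 0 0 1;0.72 -0.9 0.2 0 0 0 1;0.72 -0.9 0.2 0 0 0 1;0.72 -0.9 0.2 0 0 0 1")

```text
time_s: 11.1
tcp_pos: [550.2, 76.4, 248.0]
eef_rot: [0.001, 0.976, 0.218, -0.001]
wrist_force: [-0.7, 1.6, -0.1]
gripper_width: 0.381
finger_force: 40.0
```

>>> jog_arm(motion="0.71 -0.92 0 0 0 0 1;0.71 -0.92 0 0 0 0 1;0.71 -0.92 0 0 0 0 1;0.71 -0.92 0 0 0 0 1;0.71 -0.92 0 0 0 0 1;0.71 -0.92 0 0 0 0 1;0.71 -0.92 0 0 0 0 1")

```text
time_s: 11.68
tcp_pos: [618.5, -10.3, 249.5]
eef_rot: [-0.0, 0.975, 0.221, -0.001]
wrist_force: [-0.6, 0.5, -0.4]
gripper_width: 0.381
finger_force: 40.1
```

>>> jog_arm(motion="0 0 -0.1 0 0 0 1;0 0 -0.2 0 0 0 1;0 0 -0.3 0 0 0 1;0 0 -0.35 0 0 0 1;0 0 -0.35 0 0 0 1")

```text
time_s: 12.1
tcp_pos: [618.5, -11.3, 212.6]
eef_rot: [-0.0, 0.975, 0.221, -0.001]
wrist_force: [1.7, -0.8, -0.5]
gripper_width: 0.383
finger_force: 40.1
```

```bash
python3 hold.py w9; python3 -c "
import cv2;i=cv2.imread('pics/w9.png');cv2.imwrite('pics/w9c.png',cv2.resize(i[200:340,190:380],None,fx=2,fy=2))"
```

```text
[618.52368091 -11.2509423  212.63048019] 0.383255721219724 40.05728267133236 [ 1.68437924 -0.80641013 -0.46970657]
[ 100   83   97  342  798 1209  325  257  193  161  108    1    0    0
    0]
top z 20.25917352253532 x ext -19.097224984793144 17.626977935098793 tilt [ 2.30546889e-03 -4.17829655e-04  2.03437254e+01]
```

View pics/w9c.png

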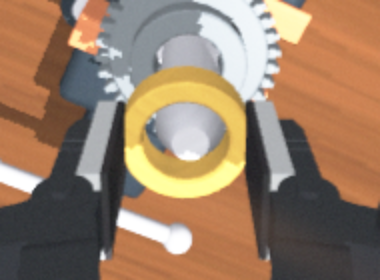

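The shaft tip sits at the middle of the ring's bore (crop 188,142). Lowering and releasing.

>>> jog_arm(motion="0 0 -0.06 0 0 0 1;0 0 -0.12 0 0 0 1;0 0 -0.18 0 0 0 1;0 0 -0.24 0 0 0 1;0 0 -0.3 0 0 0 1;0 0 -0.34 0 0 0 1;0 0 -0.34 0 0 0 1")

```text
time_s: 12.73
tcp_pos: [618.7, -11.6, 179.6]
eef_rot: [-0.0, 0.975, 0.221, -0.001]
wrist_force: [0.1, -0.4, -1.3]
gripper_width: 0.382
finger_force: 40.1
```

>>> jog_arm(motion="0 0 0 0 0 0 -0.3;0 0 0 0 0 0 -0.3;0 0 0 0 0 0 -0.3;0 0 0 0 0 0 -0.3;0 0 0 0 0 0 -0.3")

```text
time_s: 13.15
tcp_pos: [619.3, -11.6, 181.7]
eef_rot: [0.0, 0.975, 0.221, 0.0]
wrist_force: [0.5, 0.3, -0.2]
gripper_width: 0.651
finger_force: 0.0
```

>>> jog_arm(motion="0 0 0.4 0 0 0 -0.3;0 0 0.7 0 0 0 -0.3;0 0 1 0 0 0 -0.3;0 0 1 0 0 0 -0.3;0 0 1 0 0 0 -0.3")

```text
time_s: 13.57
tcp_pos: [619.9, -11.7, 284.6]
eef_rot: [0.001, 0.975, 0.221, 0.003]
wrist_force: [-0.1, -0.5, -0.6]
gripper_width: 0.648
finger_force: 0.0
```

```bash
cat > chk.py <<'E'
from meas import *
import sys
st=robot.read_state(); im,d=robot.snapshot('wrist'); print(st['tcp_pos'],st['wrist_force'],st['time_s']); cv2.imwrite('pics/%s.png'%sys.argv[1],im[:,:,::-1])
P=cloud('wrist',d,st).reshape(-1,3); P=P[(d.ravel()>0)&(P[:,2]<205)]; r=np.hypot(P[:,0]-619,P[:,1]+12)
for a,b in((12.5,17),(18.5,20.5),(22,26),(28,33)):
    t=P[(r>a)&(r<b)&(P[:,2]>120)]; h,e=np.histogram(t[:,2],bins=np.arange(120,205,1.)); k=h.argsort()[::-1][:4]; print(a,b,[(e[j],h[j]) for j in k])
E
python3 chk.py w10
```

```text
[619.90054284 -11.66854703 284.62577115] [-0.05688076 -0.49379581 -0.56702624] 13.5667
12.5 17 [(np.float64(155.0), np.int64(181)), (np.float64(156.0), np.int64(86)), (np.float64(154.0), np.int64(83)), (np.float64(143.0), np.int64(16))]
18.5 20.5 [(np.float64(143.0), np.int64(71)), (np.float64(144.0), np.int64(43)), (np.float64(142.0), np.int64(39)), (np.float64(155.0), np.int64(9))]
22 26 [(np.float64(133.0), np.int64(238)), (np.float64(134.0), np.int64(114)), (np.float64(132.0), np.int64(82)), (np.float64(135.0), np.int64(6))]
28 33 [(np.float64(133.0), np.int64(341)), (np.float64(132.0), np.int64(142)), (np.float64(134.0), np.int64(137)), (np.float64(131.0), np.int64(32))]
```

Spacer home (top at 155.5). Next is the white gear.

>>> jog_arm(motion="-0.34 -0.99 0 0 0 0 -0.3;-0.34 -0.99 0 0 0 0 -0.3;-0.34 -0.99 0 0 0 0 -0.3;-0.34 -0.99 0 0 0 0 -0.3")

```text
time_s: 13.95
tcp_pos: [583.5, -114.5, 279.1]
eef_rot: [0.0, 0.976, 0.218, -0.002]
wrist_force: [-0.2, 1.0, 0.2]
gripper_width: 0.651
finger_force: 0.0
```

>>> jog_arm(motion="-0.34 -0.99 0 0 0 0 -0.3;-0.34 -0.99 0 0 0 0 -0.3;-0.34 -0.99 0 0 0 0 -0.3")

```text
time_s: 14.2
tcp_pos: [549.7, -212.1, 279.2]
eef_rot: [-0.0, 0.976, 0.22, -0.002]
wrist_force: [-0.4, 0.6, 0.5]
gripper_width: 0.649
finger_force: 0.0
```

>>> jog_arm(motion="-0.34 -0.99 -0.5 0 0 0 -0.3;-0.34 -0.99 -0.5 0 0 0 -0.3;-0.34 -0.99 -0.5 0 0 0 -0.3")

```text
time_s: 14.45
tcp_pos: [516.0, -309.9, 228.1]
eef_rot: [-0.001, 0.975, 0.22, -0.001]
wrist_force: [0.5, 0.2, -0.1]
gripper_width: 0.651
finger_force: 0.0
```

>>> jog_arm(motion="-0.35 -0.99 -1 0 0 0 -0.3;-0.35 -0.99 -1 0 0 0 -0.3;-0.35 -0.99 -1 0 0 0 -0.3;-0.35 -0.99 -1 0 0 0 -0.3;-0.35 -0.99 -1 0 0 0 -0.3;-0.35 -0.99 -1 0 0 0 -0.3")

```text
time_s: 14.95
tcp_pos: [481.8, -406.8, 129.4]
eef_rot: [-0.002, 0.975, 0.22, -0.001]
wrist_force: [-0.3, 1.2, 0.8]
gripper_width: 0.651
finger_force: 0.0
```

```bash
python3 - <<'E'
from meas import *
st=robot.read_state(); im,d=robot.snapshot('wrist'); print(st['tcp_pos'],st['wrist_force']); cv2.imwrite('pics/w11.png',im[:,:,::-1])
P=cloud('wrist',d,st).reshape(-1,3); t=P[(np.hypot(P[:,0]-482.5,P[:,1]+408)<30)&(P[:,2]>15)&(P[:,2]<22)]; print(len(t),np.median(t[:,2]),circ(t[:,:2]),(t.min(0)+t.max(0))/2,t.max(0)-t.min(0))
t=P[(np.hypot(P[:,0]-482.5,P[:,1]+408)<35)&(P[:,2]>6)&(P[:,2]<15)];print((t.min(0)+t.max(0))/2,t.max(0)-t.min(0))
E
```

```text
[ 481.79478257 -406.79046818  129.38834093] [-0.26863043  1.1777605   0.76489349]
816 18.488810428230195 [ 484.03232136 -406.59628909   15.19027049] [ 483.44898228 -406.68619553   17.72431268] [36.21027049 35.50052491  5.37475503]
[ 483.40039423 -406.79521838   10.4571086 ] [53.86563389 53.59033281  8.87162791]
```

View pics/w11.png

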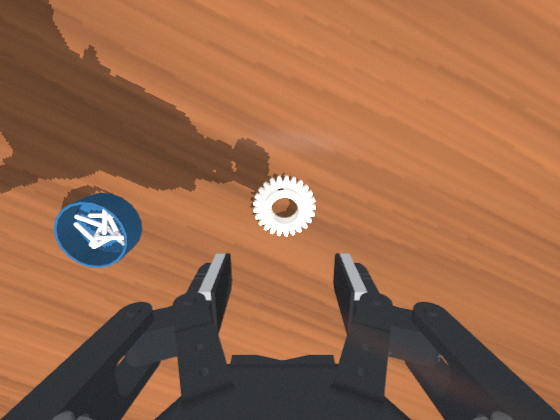

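The white gear is at (284,206), and the tin at (98,232) is well clear of the fingers.

>>> jog_arm(motion="0.01 0.01 -0.4 0 0 0 -0.3;0.01 0.01 -0.7 0 0 0 -0.3;0.01 0.01 -0.9 0 0 0 -0.3;0.01 0.01 -0.9 0 0 0 -0.3;0.01 0.01 -0.9 0 0 0 -0.3;0.01 0.01 -0.9 0 0 0 -0.3")

```text
time_s: 15.5
tcp_pos: [485.1, -406.8, 44.8]
eef_rot: [0.002, 0.975, 0.221, 0.001]
wrist_force: [0.4, 0.0, 1.3]
gripper_width: 0.65
finger_force: 0.0
```

>>> jog_arm(motion="0 0 0 0 0 0 1;0 0 0 0 0 0 1;0 0 0 0 0 0 1;0 0 0 0 0 0 1;0 0 0 0 0 0 1;0 0 0 0 0 0 1;0 0 0 0 0 0 1;0 0 0 0 0 0 1", grip_force=30)

```text
time_s: 16.17
tcp_pos: [483.6, -406.6, 43.0]
eef_rot: [0.0, 0.975, 0.221, 0.001]
wrist_force: [-2.0, 3.0, 8.6]
gripper_width: 0.001
finger_force: 3.7
```

>>> jog_arm(motion="0 0 0.2 0 0 0 1;0 0 0.6 0 0 0 1;0 0 1 0 0 0 1;0 0 1 0 0 0 1;0 0 1 0 0 0 1")

```text
time_s: 16.58
tcp_pos: [484.4, -408.0, 145.7]
eef_rot: [0.003, 0.975, 0.22, 0.002]
wrist_force: [0.6, 0.0, -1.0]
gripper_width: -0.0
finger_force: 0.0
```

```bash
python3 hold.py w12
```

```text
[ 484.41018739 -408.03016211  145.74432275] -1.310759647461984e-05 0.0 [ 0.63170944  0.04305991 -1.01667754]
[107  94  96  82  46   9   0   0   0   0   0   0   0   0   0]
top z 11.344127907152583 x ext 7.185931588196766 12.52483476277969 tilt [ 3.89807720e-02 -2.46653421e-03  1.09101671e+01]
```

The fingers closed over the hub because I was too high. Opening and looking again.

>>> jog_arm(motion="0 0 -0.1 0 0 0 -0.3;0 0 -0.1 0 0 0 -0.3;0 0 -0.1 0 0 0 -0.3;0 0 -0.1 0 0 0 -0.3;0 0 -0.1 0 0 0 -0.3;0 0 -0.1 0 0 0 -0.3;0 0 -0.1 0 0 0 -0.3")

```text
time_s: 17.22
tcp_pos: [483.2, -406.7, 131.4]
eef_rot: [0.0, 0.975, 0.221, 0.0]
wrist_force: [0.6, -0.1, 0.9]
gripper_width: 0.65
finger_force: 0.0
```

```bash
python3 - <<'E'
from meas import *
st=robot.read_state(); im,d=robot.snapshot('wrist'); print(st['tcp_pos'],st['wrist_force'],st['gripper_width']); cv2.imwrite('pics/w13.png',im[:,:,::-1])
P=cloud('wrist',d,st).reshape(-1,3); t=P[(np.hypot(P[:,0]-482.5,P[:,1]+408)<30)&(P[:,2]>15)&(P[:,2]<22)]; print(len(t),np.median(t[:,2]),circ(t[:,:2]),(t.min(0)+t.max(0))/2,t.max(0)-t.min(0))
t=P[(np.hypot(P[:,0]-482.5,P[:,1]+408)<35)&(P[:,2]>6)&(P[:,2]<15)];print((t.min(0)+t.max(0))/2,t.max(0)-t.min(0))
E
```

```text
[ 483.20701907 -406.6832137   131.35663902] [ 0.59535715 -0.07572841  0.8915449 ] 0.6502300654214167
804 18.442942630502614 [ 486.80049523 -412.77986937   15.17361994] [ 486.02109265 -412.96473574   17.74555323] [36.32722832 35.58026155  5.46967699]
[ 486.11722283 -413.1118556    10.48791756] [53.65098328 53.75221301  8.96544345]
```

The gear is still flat and has shifted to (486,-413). Re-gripping 8 mm lower.

>>> jog_arm(motion="0.03 -0.06 -0.4 0 0 0 -0.3;0.03 -0.06 -0.7 0 0 0 -0.3;0.03 -0.06 -0.9 0 0 0 -0.3;0.03 -0.06 -0.98 0 0 0 -0.3;0.03 -0.06 -0.98 0 0 0 -0.3;0.03 -0.06 -0.98 0 0 0 -0.3;0.03 -0.06 -0.98 0 0 0 -0.3")

```text
time_s: 17.85
tcp_pos: [487.0, -413.4, 35.6]
eef_rot: [0.001, 0.975, 0.221, 0.001]
wrist_force: [0.5, 0.1, -0.4]
gripper_width: 0.65
finger_force: 0.0
```

>>> jog_arm(motion="0 0 0 0 0 0 1;0 0 0 0 0 0 1;0 0 0 0 0 0 1;0 0 0 0 0 0 1;0 0 0 0 0 0 1;0 0 0 0 0 0 1;0 0 0 0 0 0 1;0 0 0 0 0 0 1", grip_force=30)

```text
time_s: 18.52
tcp_pos: [487.0, -413.3, 35.6]
eef_rot: [0.001, 0.975, 0.221, 0.001]
wrist_force: [-0.4, 0.3, 6.5]
gripper_width: 0.401
finger_force: 29.6
```

```bash
python3 hold.py w14
```

```text
[ 486.9669414  -413.26365262   35.5630233 ] 0.401399923770928 29.575945772230625 [-0.43145123  0.33257773  6.48987304]
[  90   79  164 1629  312  225  192  230 1198  283  201  217 1101   42
    0]
top z 17.122542289090376 x ext -18.6331091431899 18.22748932522976 tilt [2.50645272e-03 2.45790160e-03 1.71972823e+01]
```

>>> jog_arm(motion="0 0 0.2 0 0 0 1;0 0 0.6 0 0 0 1;0 0 1 0 0 0 1;0 0 1 0 0 0 1")

```text
time_s: 18.9
tcp_pos: [488.8, -415.0, 144.3]
eef_rot: [0.006, 0.975, 0.221, 0.004]
wrist_force: [0.1, -0.8, 2.5]
gripper_width: 0.398
finger_force: 30.0
```

>>> jog_arm(motion="0.33 1 0.6 0 0 0 1;0.33 1 0.6 0 0 0 1;0.33 1 0.6 0 0 0 1;0.33 1 0.6 0 0 0 1")

```text
time_s: 19.23
tcp_pos: [522.4, -308.4, 199.3]
eef_rot: [0.002, 0.975, 0.223, 0.004]
wrist_force: [-0.1, -0.6, 0.0]
gripper_width: 0.394
finger_force: 30.0
```

>>> jog_arm(motion="0.33 1 0.6 0 0 0 1;0.33 1 0.6 0 0 0 1;0.33 1 0.6 0 0 0 1;0.33 1 0.6 0 0 0 1")

```text
time_s: 19.57
tcp_pos: [554.7, -208.1, 258.7]
eef_rot: [0.001, 0.975, 0.223, 0.004]
wrist_force: [0.5, -0.4, 0.5]
gripper_width: 0.397
finger_force: 30.1
```

>>> jog_arm(motion="0.33 1 0 0 0 0 1;0.33 1 0 0 0 0 1;0.33 1 0 0 0 0 1;0.33 1 0 0 0 0 1")

```text
time_s: 19.9
tcp_pos: [586.2, -108.9, 252.8]
eef_rot: [-0.001, 0.975, 0.223, 0.0]
wrist_force: [1.0, 0.7, -0.3]
gripper_width: 0.397
finger_force: 30.1
```

```bash
python3 hold.py w15
```

```text
[ 586.18282835 -108.85306125  252.79463497] 0.3973266621371999 30.075514744967222 [ 0.96630706  0.69690995 -0.2947121 ]
[  87   93  119 1619  367  202  203  196 1246  274  184  170   60    0
    0]
top z 17.200602446101755 x ext -18.263634122114453 18.082729169727557 tilt [2.02652193e-03 3.80400979e-03 1.72838588e+01]
```

>>> jog_arm(motion="0.34 1 0 0 0 0 1;0.34 1 0 0 0 0 1;0.34 1 0 0 0 0 1;0.34 1 0 0 0 0 1;0.34 1 0 0 0 0 1;0.34 1 0 0 0 0 1")

```text
time_s: 20.45
tcp_pos: [619.0, -14.4, 253.0]
eef_rot: [0.0, 0.976, 0.22, -0.0]
wrist_force: [0.1, -0.4, -0.2]
gripper_width: 0.397
finger_force: 30.1
```

>>> jog_arm(motion="0 0.01 -0.08 0 0 0 1;0 0.01 -0.16 0 0 0 1;0 0.01 -0.24 0 0 0 1;0 0.01 -0.32 0 0 0 1;0 0.01 -0.4 0 0 0 1;0 0.01 -0.4 0 0 0 1")

```text
time_s: 20.95
tcp_pos: [618.3, -11.8, 210.2]
eef_rot: [-0.001, 0.975, 0.22, -0.002]
wrist_force: [-0.6, -0.4, -0.1]
gripper_width: 0.398
finger_force: 30.1
```

```bash
python3 hold.py w16; python3 -c "
import cv2;i=cv2.imread('pics/w16.png');cv2.imwrite('pics/w16c.png',cv2.resize(i[200:340,190:380],None,fx=2,fy=2))"
```

```text
[618.31467009 -11.79555137 210.1773725 ] 0.3975714896910841 30.09120997041464 [-0.58148546 -0.37247619 -0.08154962]
[  93  129  400 1741  475  362  263  226 1188  276  142   99   55    0
    0]
top z 17.188755202324074 x ext -19.153173182573028 17.925818071943695 tilt [2.5269932e-03 1.1342767e-04 1.7282670e+01]
```

View pics/w16c.png

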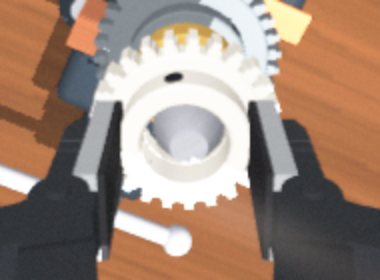

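The shaft tip is inside the white gear's bore (crop 187,140). Lowering and releasing.

>>> jog_arm(motion="0 0 -0.05 0 0 0 1;0 0 -0.1 0 0 0 1;0 0 -0.15 0 0 0 1;0 0 -0.18 0 0 0 1;0 0 -0.18 0 0 0 1")

```text
time_s: 21.42
tcp_pos: [618.8, -11.6, 194.1]
eef_rot: [-0.0, 0.975, 0.221, -0.001]
wrist_force: [-0.1, -0.1, 0.5]
gripper_width: 0.398
finger_force: 30.1
```

>>> jog_arm(motion="0 0 0 0 0 0 -0.3;0 0 0 0 0 0 -0.3;0 0 0 0 0 0 -0.3;0 0 0 0 0 0 -0.3;0 0 0 0 0 0 -0.3")

```text
time_s: 21.83
tcp_pos: [619.2, -11.6, 195.6]
eef_rot: [0.0, 0.975, 0.221, 0.0]
wrist_force: [-0.5, 0.8, -0.2]
gripper_width: 0.653
finger_force: 0.0
```

>>> jog_arm(motion="0 0 0.4 0 0 0 -0.3;0 0 0.8 0 0 0 -0.3;0 0 0.8 0 0 0 -0.3;0 0 0.8 0 0 0 -0.3;0 0 0.8 0 0 0 -0.3")

```text
time_s: 22.25
tcp_pos: [619.3, -11.7, 275.6]
eef_rot: [0.0, 0.975, 0.221, 0.001]
wrist_force: [-0.6, -0.3, 0.4]
gripper_width: 0.649
finger_force: 0.0
```

```bash
python3 chk.py w17
```

```text
[619.31976778 -11.66682276 275.59701477] [-0.64044229 -0.32962772  0.42251094] 22.25
12.5 17 [(np.float64(173.0), np.int64(299)), (np.float64(174.0), np.int64(128)), (np.float64(172.0), np.int64(90)), (np.float64(175.0), np.int64(12))]
18.5 20.5 [(np.float64(163.0), np.int64(112)), (np.float64(164.0), np.int64(45)), (np.float64(162.0), np.int64(37)), (np.float64(173.0), np.int64(7))]
22 26 [(np.float64(163.0), np.int64(253)), (np.float64(164.0), np.int64(133)), (np.float64(133.0), np.int64(131)), (np.float64(162.0), np.int64(113))]
28 33 [(np.float64(133.0), np.int64(224)), (np.float64(134.0), np.int64(105)), (np.float64(132.0), np.int64(86)), (np.float64(129.0), np.int64(24))]
```

White gear home (top at 173.5). Last is the smaller red collar.

>>> jog_arm(motion="-0.32 1 0 0 0 0 -0.3;-0.32 1 0 0 0 0 -0.3;-0.32 1 0 0 0 0 -0.3;-0.32 1 0 0 0 0 -0.3")

```text
time_s: 22.63
tcp_pos: [585.5, 92.4, 273.6]
eef_rot: [-0.001, 0.975, 0.223, -0.001]
wrist_force: [-0.1, -0.9, 0.0]
gripper_width: 0.65
finger_force: 0.0
```

>>> jog_arm(motion="-0.33 1 0 0 0 0 -0.3;-0.33 1 0 0 0 0 -0.3;-0.33 1 0 0 0 0 -0.3;-0.33 1 0 0 0 0 -0.3")

```text
time_s: 22.97
tcp_pos: [552.6, 191.8, 273.6]
eef_rot: [-0.001, 0.975, 0.223, -0.001]
wrist_force: [-0.3, -0.7, -0.0]
gripper_width: 0.65
finger_force: 0.0
```

>>> jog_arm(motion="-0.32 1 -0.45 0 0 0 -0.3;-0.32 1 -0.45 0 0 0 -0.3;-0.32 1 -0.45 0 0 0 -0.3;-0.32 1 -0.45 0 0 0 -0.3")

```text
time_s: 23.3
tcp_pos: [519.6, 291.2, 224.8]
eef_rot: [0.0, 0.975, 0.223, -0.004]
wrist_force: [-0.4, -0.6, -0.3]
gripper_width: 0.655
finger_force: 0.0
```

>>> jog_arm(motion="-0.33 1 -1 0 0 0 -0.3;-0.33 1 -1 0 0 0 -0.3;-0.33 1 -1 0 0 0 -0.3;-0.33 1 -1 0 0 0 -0.3;-0.33 1 -1 0 0 0 -0.3;-0.33 1 -1 0 0 0 -0.3;-0.33 1 -1 0 0 0 -0.3")

```text
time_s: 23.88
tcp_pos: [490.5, 387.2, 131.6]
eef_rot: [0.0, 0.975, 0.22, 0.001]
wrist_force: [-0.3, 0.3, 0.7]
gripper_width: 0.653
finger_force: 0.0
```

```bash
python3 - <<'E'
from meas import *
st=robot.read_state(); im,d=robot.snapshot('wrist'); print(st['tcp_pos'],st['wrist_force'],st['joint_positions']); cv2.imwrite('pics/w18.png',im[:,:,::-1])
P=cloud('wrist',d,st).reshape(-1,3); t=P[(np.hypot(P[:,0]-489,P[:,1]-391)<30)&(P[:,2]>9)&(P[:,2]<18)]; print(len(t),np.median(t[:,2]),circ(t[:,:2]),(t.min(0)+t.max(0))/2,t.max(0)-t.min(0))
E
```

```text
[490.54002885 387.20957871 131.58874182] [-0.25438342  0.29471075  0.68813933] [ 6.14309493e-01  1.67309977e-01  1.36850723e+00 -1.03902430e-03
  1.60436769e+00  1.74139539e+00]
1060 12.517415321907507 [489.81600919 391.36250976  16.31358625] [489.34735753 391.16346879  11.98241492] [39.90476377 39.58001798  5.79266829]
```

View pics/w18.png

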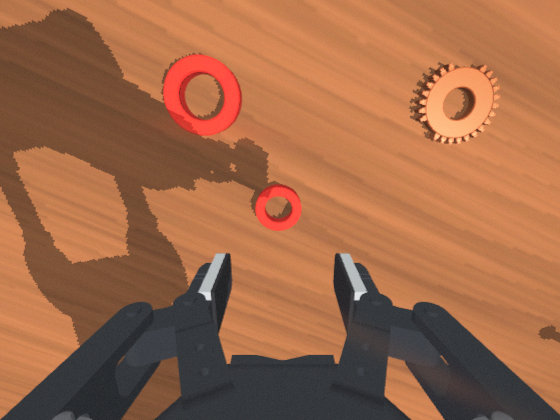

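The small collar is at (278,207) and measures 39.9 mm across, so it's the right one. The large look-alike is at (202,95) and the rusty gear at (460,102), both clear.

>>> jog_arm(motion="0 0.03 -0.4 0 0 0 -0.3;0 0.03 -0.7 0 0 0 -0.3;0 0.03 -0.9 0 0 0 -0.3;0 0.03 -1 0 0 0 -0.3;0 0.03 -1 0 0 0 -0.3;0 0.03 -1 0 0 0 -0.3")

```text
time_s: 24.43
tcp_pos: [490.3, 391.1, 32.0]
eef_rot: [-0.0, 0.975, 0.22, 0.001]
wrist_force: [-0.5, 0.4, 0.1]
gripper_width: 0.654
finger_force: 0.0
```

>>> jog_arm(motion="0 0 0 0 0 0 1;0 0 0 0 0 0 1;0 0 0 0 0 0 1;0 0 0 0 0 0 1;0 0 0 0 0 0 1;0 0 0 0 0 0 1;0 0 0 0 0 0 1;0 0 0 0 0 0 1", grip_force=40)

```text
time_s: 25.1
tcp_pos: [490.8, 392.0, 34.0]
eef_rot: [-0.001, 0.975, 0.221, 0.003]
wrist_force: [-0.0, -2.9, 5.5]
gripper_width: 0.419
finger_force: 39.4
```

>>> jog_arm(motion="0 0 0.2 0 0 0 1;0 0 0.6 0 0 0 1;0 0 1 0 0 0 1;0 0 1 0 0 0 1;0 0 1 0 0 0 1")

```text
time_s: 25.52
tcp_pos: [491.2, 392.8, 136.8]
eef_rot: [-0.002, 0.975, 0.221, 0.005]
wrist_force: [0.1, -0.2, -1.7]
gripper_width: 0.415
finger_force: 40.0
```

```bash
python3 hold.py w19
```

```text
[491.22097903 392.82389382 136.83235313] 0.4151973292815968 40.03873265348375 [ 0.09694184 -0.17332163 -1.68489051]
[  89   87   89   71   63 1616  747  181  180  170  163   59    0    0
    0]
top z 21.6771162328523 x ext -21.713124043746234 18.478376567395557 tilt [4.95722541e-03 1.86419937e-03 2.17168721e+01]
```

>>> jog_arm(motion="0.33 -1 1 0 0 0 1;0.33 -1 1 0 0 0 1;0.33 -1 1 0 0 0 1;0.33 -1 1 0 0 0 1;0.33 -1 1 0 0 0 1")

```text
time_s: 25.98
tcp_pos: [524.2, 289.0, 234.4]
eef_rot: [-0.0, 0.976, 0.219, 0.003]
wrist_force: [-0.7, 0.7, 1.0]
gripper_width: 0.417
finger_force: 40.2
```

>>> jog_arm(motion="0.33 -1 0.2 0 0 0 1;0.33 -1 0.2 0 0 0 1;0.33 -1 0.2 0 0 0 1;0.33 -1 0.2 0 0 0 1")

```text
time_s: 26.32
tcp_pos: [556.2, 188.1, 249.0]
eef_rot: [0.001, 0.976, 0.218, -0.001]
wrist_force: [0.2, -0.3, -0.4]
gripper_width: 0.418
finger_force: 40.3
```

>>> jog_arm(motion="0.33 -1 0 0 0 0 1;0.33 -1 0 0 0 0 1;0.33 -1 0 0 0 0 1;0.33 -1 0 0 0 0 1")

```text
time_s: 26.65
tcp_pos: [588.7, 88.4, 247.3]
eef_rot: [0.0, 0.976, 0.219, -0.002]
wrist_force: [-0.5, -0.9, -1.2]
gripper_width: 0.418
finger_force: 40.3
```

>>> jog_arm(motion="0.32 -1 0 0 0 0 1;0.32 -1 0 0 0 0 1;0.32 -1 0 0 0 0 1;0.32 -1 0 0 0 0 1;0.32 -1 0 0 0 0 1;0.32 -1 0 0 0 0 1")

```text
time_s: 27.15
tcp_pos: [619.9, -6.7, 248.8]
eef_rot: [-0.001, 0.975, 0.221, -0.001]
wrist_force: [-0.1, 0.7, -0.5]
gripper_width: 0.419
finger_force: 40.4
```

>>> jog_arm(motion="0 -0.03 -0.08 0 0 0 1;0 -0.03 -0.16 0 0 0 1;0 -0.03 -0.24 0 0 0 1;0 -0.03 -0.27 0 0 0 1;0 -0.03 -0.27 0 0 0 1;0 -0.03 -0.27 0 0 0 1")

```text
time_s: 27.65
tcp_pos: [619.9, -11.3, 222.8]
eef_rot: [-0.0, 0.975, 0.221, -0.0]
wrist_force: [0.5, -0.2, -0.4]
gripper_width: 0.418
finger_force: 40.4
```

```bash
python3 hold.py w20; python3 -c "
import cv2;i=cv2.imread('pics/w20.png');cv2.imwrite('pics/w20c.png',cv2.resize(i[200:340,190:380],None,fx=2,fy=2))"
```

```text
[619.93381146 -11.3497153  222.82116904] 0.4181263159057935 40.35338097251952 [ 0.48570082 -0.20195594 -0.36573861]
[  97   80   80   77   70 1643  701  174  410  290  245   94   22   11
    0]
top z 21.658409887783677 x ext -20.649908607659327 18.54142198696445 tilt [ 3.85321293e-03 -8.67518847e-04  2.16833206e+01]
```

View pics/w20c.png

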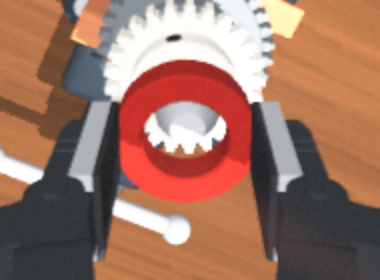

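The shaft tip has just entered the collar's bore (crop 186,125). Lowering and releasing.

>>> jog_arm(motion="0 0 -0.04 0 0 0 1;0 0 -0.08 0 0 0 1;0 0 -0.12 0 0 0 1;0 0 -0.135 0 0 0 1;0 0 -0.135 0 0 0 1")

```text
time_s: 28.12
tcp_pos: [619.9, -11.6, 208.8]
eef_rot: [-0.0, 0.975, 0.221, -0.001]
wrist_force: [-0.0, 0.8, -0.7]
gripper_width: 0.421
finger_force: 40.3
```

>>> jog_arm(motion="0 0 0 0 0 0 -0.3;0 0 0 0 0 0 -0.3;0 0 0 0 0 0 -0.3;0 0 0 0 0 0 -0.3;0 0 0 0 0 0 -0.3")

```text
time_s: 28.53
tcp_pos: [620.3, -11.6, 210.1]
eef_rot: [0.0, 0.975, 0.221, 0.0]
wrist_force: [0.3, -0.5, -0.5]
gripper_width: 0.65
finger_force: 0.0
```

>>> jog_arm(motion="0 0 0.4 0 0 0 -0.3;0 0 0.8 0 0 0 -0.3;0 0 0.8 0 0 0 -0.3;0 0 0.8 0 0 0 -0.3;0 0 0.8 0 0 0 -0.3;0 0 0.8 0 0 0 -0.3")

```text
time_s: 29.03
tcp_pos: [619.9, -11.6, 288.2]
eef_rot: [-0.0, 0.975, 0.221, -0.001]
wrist_force: [-0.2, -0.1, 0.6]
gripper_width: 0.65
finger_force: 0.0
```

```bash
python3 chk.py w21
```

```text
[619.92256114 -11.60791263 288.18693036] [-0.15677914 -0.12921719  0.56110644] 29.0333
12.5 17 [(np.float64(185.0), np.int64(350)), (np.float64(186.0), np.int64(129)), (np.float64(184.0), np.int64(103)), (np.float64(182.0), np.int64(13))]
18.5 20.5 [(np.float64(185.0), np.int64(136)), (np.float64(163.0), np.int64(71)), (np.float64(184.0), np.int64(61)), (np.float64(186.0), np.int64(41))]
22 26 [(np.float64(163.0), np.int64(160)), (np.float64(133.0), np.int64(98)), (np.float64(164.0), np.int64(79)), (np.float64(162.0), np.int64(72))]
28 33 [(np.float64(133.0), np.int64(214)), (np.float64(134.0), np.int64(86)), (np.float64(132.0), np.int64(82)), (np.float64(129.0), np.int64(23))]
```

All four tops read at their home heights: 133.5 for the large gear's disc, 163.5 for the white gear's disc and 185.5 for the collar. Handing in.

```bash
python3 -c "
from cell import robot
print(robot.job_done())"
```

```text
the job is handed in; nothing more can be done
None
```

The large gear, spacer, small white gear and small red collar are stacked on the shaft in that order, each measured at its home height, and the job was handed in at about 29 s; no verdict came back. My first grip on the white gear missed and nudged it a few mm, and the second held. I never moved the old gear or the tin.

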